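# Empty a tray of stripped parts into the washer hopper

## Robot

A 6-joint arm with a two-finger parallel gripper is mounted at the origin on the work surface; the furniture and walls round the work are solid. World frame = base frame: x ahead of the robot, y to its left, z up, the work surface at z = 0. Lengths are in m, angles in degrees, forces in N, time in s.
With the tool pointing down it reaches from about 0.4 to 0.825 m from the base axis. Payload 7 kg.
Tool frame: the origin (TCP) lies on the centre line of the jaws, within the pads' length; the fingertips stand 22 mm ahead of it and the grasp point (between the pads) lies 3 mm ahead of it; z points along the fingers, y is the line along which they close (so a half turn about z gives the same grasp; the last joint's range is limited). The gripper opens to 88 mm and grips with 3 to 60 N. Pads are 19 mm wide; open, the fingers measure 130 mm over their backs; the gripper's body (78 mm by 193 mm) begins 47 mm behind the grasp point.
Start: joints at [-59.124, 20.546, 0.682, 0, -70.136, -16.507], TCP at [0.167, -0.654, 0.249] pointing down, gripper open.
Joint ranges: [-176.03, 176.03], [-82.01, 121.73], [-58.28, 71.71], [-173.87, 95.51], [-174.79, -0.11], [-173.66, 173.66]. Speed limits (degrees/s): [136.94, 136.94, 172.46, 180, 180, 180].

## Interface

Orientations are given as [roll, pitch, yaw] about the fixed x, y, z axes, in that order (R = Rz(yaw) Ry(pitch) Rx(roll)).
In Python, from plant import get_state, cams, r gives the robot as it stands.
- The arm moves only by the tool apply_moves, never from a script. Its argument "targets" is a list of rows, each an object with "dp": the shift along the world's x, y, z in m, a list of three; "yaw": the turn about the world's z in degrees. In form: [{"dp": [x, y, z], "yaw": yaw}, ...]. A call has 1 to 20 rows; each row is the pose to reach, as a shift and turn from the pose commanded when the call began; what a row does not reach only later rows make up. A row lasts 1/12 s, in which the tool goes at most 41.7 mm and 7.16 degrees, less where a joint would pass 70% of its speed; a pose out of reach is approached as far as the arm can. A call with a gripper value outside its range is refused whole. "grip" is the gripper command: -1 is fully open, 1 is shut, values between are in proportion, set as the call begins (left out, the last holds). The fingers move at their own pace and stop on an object; "squeeze" is the grip in N (left out, the last holds). Time passes only in rows, so rows that repeat a pose let the fingers close. It gives the time, the measured TCP pose, the force, the opening and the grip force at its end, in the units of the state.
- get_state(): the state, without advancing time (a new reading comes with each control period).
- cams.capture(name): name is "side" or "top" or "wrist"; returns a dict with "image" (420x560x3 uint8, red, green, blue), "range_z" (420x560 float32, m along the optical axis (not along the pixel's ray), 0 where there is no reading), "fx", "fy", "cx", "cy" (pixels), "k1" (the pictures are not rectified: a ray, as slopes to the right and down, at radius r is drawn at 1 + k1 r^2 times it, then the intrinsics apply), "R" (3x3) and "t" (3): a world point X has camera coordinates R X + t; the wrist camera has in their place "T_tool_cam" (4x4, takes a point from camera to tool coordinates, whose origin is the TCP and whose axes are the flange's). Camera axes: x right, y down, z forward; pixel columns grow to the right and rows downward; lengths in m; the calibration is good to about 2 mm. A picture is of the moment at which its call begins: read the wrist's pose just before it.
- r.close_job(): hands the job in; it is judged then, once.
The state is a dict: "time_s": time; "joints": joint angles; "qd": joint speeds; "joint_torque": joint torques, N m; "tcp_pos": TCP position; "eef_rot": TCP orientation; "contact_force": force on the tool from outside, world axes, zero at the start; "moment": the same for the moment, N m; "gripper_width": finger opening in m; "gripper_force": force on a finger pad.
Only numpy, scipy, OpenCV 4.12 (cv2) and the standard library are available. Lean on these libraries where they do the work, as an engineer would, in place of code of your own. Each camera call takes 0.05 s, during which the arm holds its last target. There are 200 camera calls.

## Task

Carry the parts tray by its bar handle to the parts washer's round hopper and tip it over the pouring lip so that both pulleys and both bolts end up inside the hopper. Do not pick up the parts themselves. Then set the empty tray down flat on the low stand, between its two side rails and about centred along them (either way round), let go, and leave the other things on the table where they are.

Things in the scene. Friction and masses are not known exactly. Their poses are not given: they have to be found in the camera images.
- tray_handle (a point): Centre of the tray's black bar handle, the place to grip: bar 16 mm thick (tray x), 22 mm high, 150 mm long (tray y) between two side straps; 92 mm above the tray's underside, over the middle of its floor. Axes are the tray's. The tray is loose, 0.3 kg empty, about 0.7 kg with its parts, and starts on the table with its lip (-x) roughly towards the robot.
- tray: The open sheet-metal tray; origin at the centre of its underside, z up, pouring lip at -x. Floor 160 (x) x 156 (y) x 3 mm; 42 mm walls at +x and both y sides; 162 mm wide over the handle straps. Smooth: parts slide at a slope of about 20 degrees and leave over the lip once the tray leans 45 degrees or more towards -x; 60 to 70 degrees empties it.
- tray_lip (a point): Middle of the pouring lip's tip, 111 mm from the tray's centre along -x and 17 mm above its underside. The lip is 156 mm wide, slopes up and outward at 24 degrees from the open edge of the floor and has low cheeks at its ends. Axes are the tray's.
- hopper_mouth (a point): Centre of the round open mouth of the fixed steel hopper, level with its rim, 140 mm above the table. Mouth 270 mm across; a funnel that narrows to a well 175 mm wide, its floor 124 mm below this point. Base plate and drive box lie under the flare, within 160 mm of the axis. It stands left or right of the tray.
- stand_top (a point): Centre of the fixed tray stand's upper face, 8 mm above the table: a board 200 (x) x 210 (y) x 8 mm with two rails along its x, 180 mm long, 22 mm high, 176 mm apart inside, ends open. The tray fits between with 7 mm each side, its x along the stand's x, either way round; its handle is then 92 mm above this point. On the side opposite the hopper.
- pulley_a: Loose grey V-belt pulley, 68 mm across, 24 mm high, 0.14 kg, lying flat in the rear (+x) half of the tray; origin at the centre of its underside.
- pulley_b: Loose grey V-belt pulley, 68 mm across, 24 mm high, 0.14 kg, lying flat in the rear (+x) half of the tray; origin at the centre of its underside.
- bolt_a: Loose steel bolt, 66 mm long, head 25 mm, 0.06 kg, lying in the front half of the tray along the tray's y; origin at the centre of its underside.
- bolt_b: Loose steel bolt, 66 mm long, head 25 mm, 0.06 kg, lying in the front half of the tray along the tray's y; origin at the centre of its underside.
- tape_measure: Bystander on the table: a tape measure, 38x88x66 mm; origin at the centre of its underside. Leave it alone.
- grease_tub: Bystander on the table: a flat round tub, 91 mm across, 35 mm high; origin at the centre of its underside. Leave it alone.
Not all that is in view belongs to the job. What is shaped like the pulley_b but pink or red is not meant.

How it is judged (in metres and radians):
On the way, in this order (a step that is already met when the one before it is completed fails the run):
1. the tray is lifted clear of the table with all four parts still in it (height (world z) of tray_handle above 0.16 m and distance between each of pulley_a, pulley_b, bolt_a, bolt_b and tray below 0.105 m and z of each of pulley_a, pulley_b, bolt_a, bolt_b in the frame of tray below 0.035 m), for 0.1 s.
2. both pulleys and both bolts are inside the hopper (horizontal distance between each of pulley_a, pulley_b, bolt_a, bolt_b and hopper_mouth below 0.125 m and z of each of pulley_a, pulley_b, bolt_a, bolt_b in the frame of hopper_mouth below -0.02 m), for 0.2 s.
At the end, for the whole second after the job is handed in: Both pulleys and both bolts lie in the hopper (within 125 mm of its axis, 20 mm or more below the rim); the tray stands upright and flat (3 degrees, 6 mm) between the stand's rails, within 40 mm of centre along them and 7 degrees of their line, either way round; all at rest (all of step 2 and x of tray in the frame of stand_top between -0.04 and 0.04 m and y of tray in the frame of stand_top between -0.012 and 0.012 m and z of tray in the frame of stand_top below 0.006 m and angle between the x axis of tray and the x axis of stand_top, either way round below 0.12 rad and angle between tray's own z axis and vertical below 0.06 rad and linear speed of each of tray, pulley_a, pulley_b, bolt_a, bolt_b below 0.03 m/s); the robot touches nothing.
It fails at once if a part is gripped or pushed with the fingers (contact force between the fingers and pulley_a above 3 N or contact force between the fingers and pulley_b above 3 N or contact force between the fingers and bolt_a above 3 N or contact force between the fingers and bolt_b above 3 N).
It fails at once if a bystander is moved by more than 30 mm (distance of any of tape_measure, grease_tub from where it was at the start of the episode above 0.03 m).
It also fails if it takes over 58 s, if anything falls off the work surface, if the arm or the gripper's body presses on something with over 40 N, if the wrist force passes 120 N, or if a joint passes its speed limit or range.

## Working session

There is one attempt and no reset: what is moved stays moved. The work goes in short steps, Python scripts to look and compute and a tool call to move; the robot and the scene stay as the last step left them, time stands still between calls to the robot, and variables do not carry over. Pictures are saved under pics/ and viewed, at most 10 in all, crops included, and the job is handed in when it is done.

Besides the shell and the picture viewer there is one more tool, called as a command line: name --argument value ..., lists and objects as JSON in quotes. apply_moves: Moves the arm, as the interface text tells. Its arguments: {"type":"object","properties":{"targets":{"type":"array","items":{"type":"object","properties":{"dp":{"type":"array","items":{"type":"number"}},"yaw":{"type":"number"}}}},"grip":{"type":"number"},"squeeze":{"type":"number"}},"required":["targets"]}

```bash
ls; mkdir -p pics; cat > h.py <<'E'
import numpy as np, cv2
from plant import get_state, cams, r
from scipy.spatial.transform import Rotation as Ro
def world(c, u, v, z=None, st=None):
    """pixel -> world, by range (z None) or on plane of height z"""
    xd=np.array([(u-c["cx"])/c["fx"],(v-c["cy"])/c["fy"]]); x=xd.copy()
    for _ in range(20): x=xd/(1+c["k1"]*(x@x))
    d=np.array([x[0],x[1],1.])
    if "R" in c: R=np.array(c["R"]).T; o=-R@np.array(c["t"])
    else:
        T=np.array(c["T_tool_cam"]); Rt=Ro.from_euler("xyz",st["eef_rot"],degrees=True).as_matrix()
        R=Rt@T[:3,:3]; o=Rt@T[:3,3]+np.array(st["tcp_pos"])
    w=R@d
    s=float(np.median(c["range_z"][int(v)-1:int(v)+2,int(u)-1:int(u)+2])) if z is None else (z-o[2])/w[2]
    return o+s*w
def snap(n,f):
    st=get_state(); c=cams.capture(n); cv2.imwrite(f"pics/{f}.png",c["image"][:,:,::-1]); np.save(f"pics/{f}.npy",dict(c=c,st=st),allow_pickle=True); return c,st
def load(f): d=np.load(f"pics/{f}.npy",allow_pickle=True).item(); return d["c"],d["st"]
E
python3 -c "
from h import *
print(get_state())
for n in ('side','top'): c,_=snap(n,n+'0'); print({k:v for k,v in c.items() if k not in('image','range_z')})
"
```

```text
pics
{'time_s': 0.0, 'joints': array([-5.91226108e+01,  2.05910422e+01,  6.32538035e-01, -2.19598376e-02,
       -7.01353595e+01, -1.65070547e+01]), 'qd': array([-0.00297147, -0.08309101,  0.06924915, -0.03084797,  0.04010529,
       -0.02892742]), 'joint_torque': array([ 1.90600549e-03, -5.82723534e+01,  2.93068510e+01,  6.99744433e+00,
        7.15629256e-03, -2.54959814e-04]), 'tcp_pos': array([ 0.16739681, -0.65343179,  0.24761192]), 'eef_rot': array([ 1.79904139e+02, -6.87995681e-03, -1.65637139e+02]), 'contact_force': array([ 0.61450363,  0.15451944, -0.37335284]), 'moment': array([-0.03912056, -0.03557361,  0.01459478]), 'gripper_force': 0.0, 'gripper_width': 0.08782333373096272}
{'fx': 419.35834052702376, 'fy': 419.35834052702376, 'cx': 287.7556689414042, 'cy': 209.90538560289312, 'k1': 0.01622681574766664, 'R': array([[-0.82212394, -0.56920051, -0.01109128],
       [-0.27908719,  0.41992667, -0.86358088],
       [ 0.4962082 , -0.70687508, -0.50408834]]), 't': array([0.47225419, 0.23310223, 0.89877626])}
{'fx': 406.2730061575639, 'fy': 406.2730061575639, 'cx': 285.61245139787144, 'cy': 204.67606393554615, 'k1': -0.03958877375161291, 'R': array([[-0.00761083, -0.9999614 , -0.00439104],
       [-0.98573264,  0.00824077, -0.16811676],
       [ 0.16814645,  0.00304888, -0.98575731]]), 't': array([0.00873153, 0.57267712, 1.06591621])}
```

View pics/top0.png

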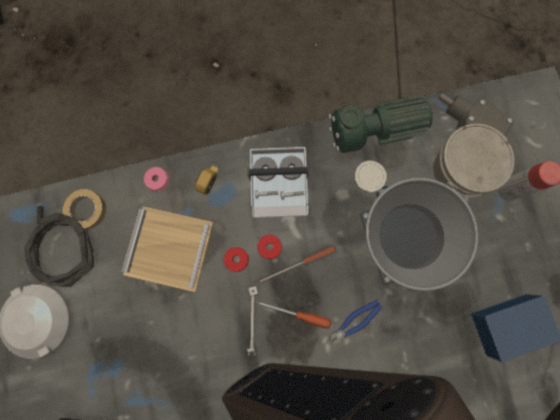

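View pics/side0.png

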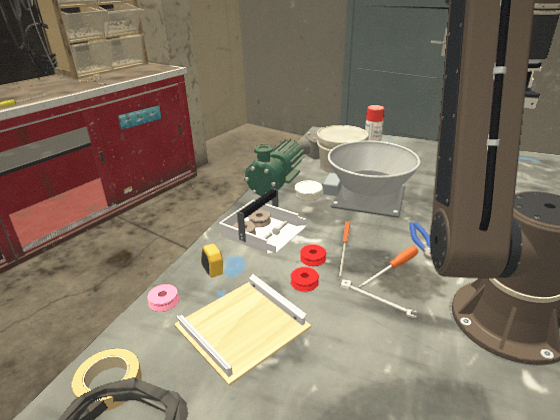

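The top view shows the tray with its bar at about (249..309,171) and two grey pulleys under it at (264,167) and (291,167). The bolts are at (268,193). The hopper mouth is near (421,233), the wooden stand near (168,249), the grease tub at (370,177) and the tape at (207,180). Decoys are the red pulleys at (270,247) and (236,259) and the pink one at (156,178). The grey pair in the tray matches the description.

```bash
python3 -c "
from h import *
np.set_printoptions(precision=4,suppress=True)
c,_=load('top0')
for n,u,v,z in [('barL',252,171,None),('barR',306,171,None),('barL@',248,171,.103),('barR@',310,171,.103),('lipL',253,216,.017),('lipR',308,215,.017),('hopL',366,232,.14),('hopR',477,234,.14),('hopT',422,179,.14),('hopB',421,289,.14),('stA',144,208,.008),('stB',212,221,.008),('stC',191,290,.008),('stD',122,274,.008),('rail1a',144,208,.03),('rail1b',124,274,.03),('tub',370,177,.035),('tape',207,180,.06),('motor',348,128,None),('bucket',476,155,None),('screw',318,257,None)]:
    print(n,world(c,u,v,z), world(c,u,v))
im=c['image'][125:235,225:335]; im=cv2.resize(im,(440,440),interpolation=cv2.INTER_CUBIC)
im2=cv2.resize(c['image'][195:300,110:225],(345,315))
o=np.zeros((440,790,3),np.uint8);o[:,:440]=im;o[:315,445:]=im2
cv2.imwrite('pics/crop1.png',o[:,:,::-1])
"
```

```text
barL [0.6541 0.0921 0.1048] [0.6541 0.0921 0.1048]
barR [ 0.653  -0.0506  0.1043] [ 0.653  -0.0506  0.1043]
barL@ [0.6547 0.1029 0.103 ] [0.6547 0.1029 0.1028]
barR@ [ 0.6532 -0.0612  0.103 ] [ 0.6791 -0.0672  0.0022]
lipL [0.5466 0.0961 0.017 ] [0.5464 0.096  0.0187]
lipR [ 0.5482 -0.0584  0.017 ] [ 0.5502 -0.0591  0.003 ]
hopL [ 0.4865 -0.1956  0.14  ] [ 0.486  -0.1947  0.1449]
hopR [ 0.4787 -0.4743  0.14  ] [ 0.4784 -0.4728  0.1431]
hopT [ 0.6206 -0.3444  0.14  ] [ 0.6196 -0.3429  0.1445]
hopB [ 0.3457 -0.3248  0.14  ] [ 0.3459 -0.3233  0.1449]
stA [0.5734 0.4091 0.008 ] [0.5731 0.4084 0.01  ]
stB [0.5345 0.213  0.008 ] [0.535  0.2138 0.0039]
stC [0.343  0.2671 0.008 ] [0.343  0.267  0.0087]
stD [0.3873 0.4622 0.008 ] [0.3873 0.4644 0.0023]
rail1a [0.5698 0.4013 0.03  ] [0.5731 0.4084 0.01  ]
rail1b [0.3872 0.4477 0.03  ] [0.3873 0.4559 0.0094]
tub [ 0.652  -0.2337  0.035 ] [ 0.6522 -0.2339  0.0342]
tape [0.6414 0.2198 0.06  ] [0.6404 0.2189 0.0641]
motor [ 0.7622 -0.1618  0.1292] [ 0.7622 -0.1618  0.1292]
bucket [ 0.6863 -0.4946  0.13  ] [ 0.6863 -0.4946  0.13  ]
screw [ 0.4306 -0.084   0.0189] [ 0.4306 -0.084   0.0189]
```

View pics/crop1.png

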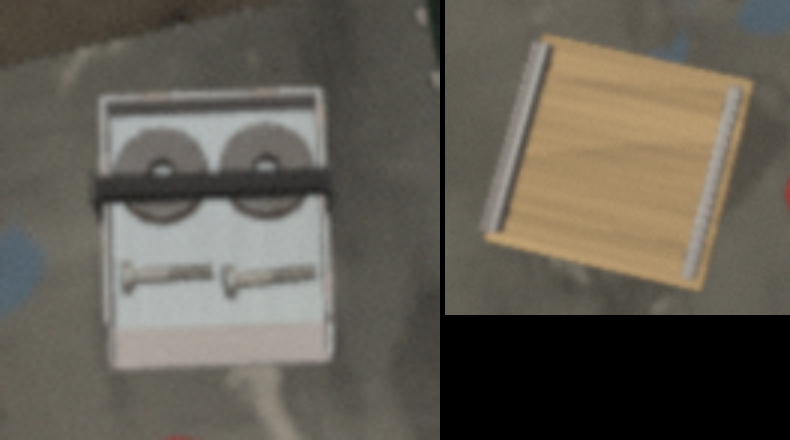

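apply_moves --targets '[{"dp":[0.1,0.135,0.03],"yaw":15},{"dp":[0.2,0.27,0.05],"yaw":30},{"dp":[0.3,0.41,0.05],"yaw":45},{"dp":[0.4,0.55,0.03],"yaw":60},{"dp":[0.487,0.674,0],"yaw":75},{"dp":[0.487,0.674,0],"yaw":75},{"dp":[0.487,0.674,0],"yaw":75},{"dp":[0.487,0.674,0],"yaw":75},{"dp":[0.487,0.674,0],"yaw":75},{"dp":[0.487,0.674,0],"yaw":75},{"dp":[0.487,0.674,0],"yaw":75},{"dp":[0.487,0.674,0],"yaw":75},{"dp":[0.487,0.674,0],"yaw":75},{"dp":[0.487,0.674,0],"yaw":75},{"dp":[0.487,0.674,0],"yaw":75},{"dp":[0.487,0.674,0],"yaw":75},{"dp":[0.487,0.674,0],"yaw":75},{"dp":[0.487,0.674,0],"yaw":75},{"dp":[0.487,0.674,0],"yaw":75},{"dp":[0.487,0.674,0],"yaw":75}]' --grip -1 --squeeze 30

```text
time_s: 1.77
tcp_pos: [0.6551, 0.0221, 0.2482]
eef_rot: [180.0, -0.0, -90.6]
contact_force: [2.1, -1.0, 0.5]
gripper_width: 0.0878
gripper_force: 0.0
```

apply_moves --targets '[{"dp":[0,0,0],"yaw":0},{"dp":[0,0,0],"yaw":0},{"dp":[0,0,0],"yaw":0},{"dp":[0,0,0],"yaw":0}]'

```text
time_s: 2.1
tcp_pos: [0.6539, 0.0194, 0.2485]
eef_rot: [180.0, -0.0, -90.7]
contact_force: [0.4, -0.3, -0.3]
gripper_width: 0.0879
gripper_force: 0.0
```

```bash
python3 -c "
from h import *
c,st=snap('wrist','w1'); print(st['tcp_pos'],st['eef_rot'])
"
```

```text
[0.65392238 0.01941258 0.24846662] [ 1.79969846e+02 -9.57778717e-03 -9.06630146e+01]
```

View pics/w1.png

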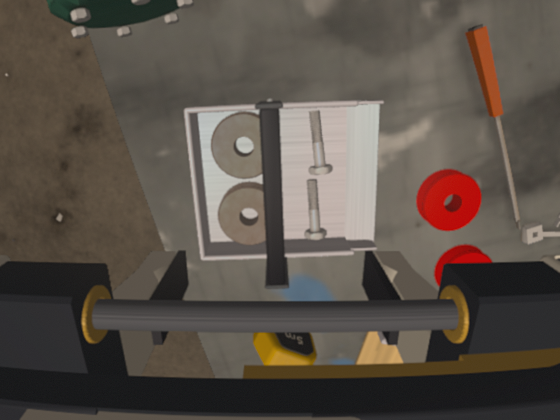

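The wrist view shows the bar running from (268,103) to (277,287), with both grey pulleys and both bolts inside the tray.

```bash
python3 -c "
from h import *
c,st=load('w1')
a=world(c,269,105,.103,st);b=world(c,277,285,.103,st);print(a,b,(a+b)/2, np.degrees(np.arctan2(*(b-a)[:2])), world(c,272,180,None,st))
print(world(c,260,180,.103,st),world(c,282,180,.103,st))
"
```

```text
[ 0.65907904 -0.05437799  0.103     ] [0.65435188 0.10179534 0.103     ] [0.65671546 0.02370867 0.103     ] -1.7337388477421136 [0.65755544 0.00494159 0.10253732]
[0.66729405 0.00471754 0.103     ] [0.6494322  0.00491572 0.103     ]
```

apply_moves --targets '[{"dp":[0.002,0.002,-0.03],"yaw":1.5},{"dp":[0.002,0.002,-0.06],"yaw":1.5},{"dp":[0.002,0.002,-0.09],"yaw":1.5},{"dp":[0.002,0.002,-0.12],"yaw":1.5},{"dp":[0.002,0.002,-0.14],"yaw":1.5},{"dp":[0.002,0.002,-0.15],"yaw":1.5},{"dp":[0.002,0.002,-0.153],"yaw":1.5},{"dp":[0.002,0.002,-0.153],"yaw":1.5},{"dp":[0.002,0.002,-0.153],"yaw":1.5}]'

```text
time_s: 2.9
tcp_pos: [0.6574, 0.0219, 0.0972]
eef_rot: [-179.9, 0.0, -89.1]
contact_force: [-0.1, 0.8, 1.5]
gripper_width: 0.0873
gripper_force: 0.0
```

apply_moves --targets '[{"dp":[0,0,0],"yaw":0},{"dp":[0,0,0],"yaw":0},{"dp":[0,0,0],"yaw":0},{"dp":[0,0,0],"yaw":0},{"dp":[0,0,0],"yaw":0},{"dp":[0,0,0],"yaw":0},{"dp":[0,0,0],"yaw":0},{"dp":[0,0,0],"yaw":0},{"dp":[0,0,0],"yaw":0},{"dp":[0,0,0],"yaw":0},{"dp":[0,0,0],"yaw":0},{"dp":[0,0,0],"yaw":0}]' --grip 1 --squeeze 30

```text
time_s: 3.9
tcp_pos: [0.6562, 0.0221, 0.0955]
eef_rot: [180.0, -0.0, -89.1]
contact_force: [-1.0, -0.2, -0.1]
gripper_width: 0.0159
gripper_force: 29.9
```

apply_moves --targets '[{"dp":[0,0,0.005],"yaw":0},{"dp":[0,0,0.015],"yaw":0},{"dp":[0,0,0.03],"yaw":0},{"dp":[0,0,0.045],"yaw":0},{"dp":[0,0,0.06],"yaw":0},{"dp":[0,0,0.075],"yaw":0},{"dp":[0,0,0.09],"yaw":0},{"dp":[0,0,0.105],"yaw":0},{"dp":[0,0,0.12],"yaw":0},{"dp":[0,0,0.135],"yaw":0},{"dp":[0,0,0.15],"yaw":0},{"dp":[0,0,0.165],"yaw":0},{"dp":[0,0,0.18],"yaw":0},{"dp":[0,0,0.19],"yaw":0},{"dp":[0,0,0.195],"yaw":0},{"dp":[0,0,0.195],"yaw":0},{"dp":[0,0,0.195],"yaw":0}]'

```text
time_s: 5.32
tcp_pos: [0.6561, 0.0222, 0.2899]
eef_rot: [179.9, 0.0, -89.1]
contact_force: [-0.3, 0.3, -7.1]
gripper_width: 0.0155
gripper_force: 29.9
```

```bash
python3 -c "
from h import *
c,st=snap('side','s1'); print(st['tcp_pos'],st['moment'],st['contact_force'],st['gripper_width'])
t,_=load('top0')
# hopper circle fit from rim points in top picture
p=np.array([world(t,u,v,.14)[:2] for u,v in [(366,232),(477,234),(422,179),(421,289),(383,192),(461,194),(381,273),(462,273)]])
A=np.c_[2*p,np.ones(len(p))];s=np.linalg.lstsq(A,(p**2).sum(1),rcond=None)[0];print(s[:2],np.sqrt(s[2]+s[:2]@s[:2]))
ctr=s[:2]
for rr in range(0,15): print(rr, end=' ')
# radial depth profile from range
import itertools
pts=[(u,v) for u in range(366,478,2) for v in range(179,290,2)]
P=np.array([world(t,u,v) for u,v in pts]); R=np.hypot(*(P[:,:2]-ctr).T)
for a in range(0,150,10):
    m=(R>=a/1000)&(R<a/1000+.01); print(a,np.round(np.percentile(P[m,2],[10,50,90]),3) if m.any() else '')
"
```

```text
[0.65608063 0.02219204 0.28994654] [-0.01043346  0.1872     -0.06029762] [-0.2875414   0.25211512 -7.11153956] 0.015526938980623878
[ 0.48354517 -0.33468923] 0.14007812980111428
0 1 2 3 4 5 6 7 8 9 10 11 12 13 14 0 [0.011 0.012 0.013]
10 [0.011 0.012 0.013]
20 [0.011 0.011 0.013]
30 [0.01  0.011 0.012]
40 [0.01  0.012 0.012]
50 [0.01  0.011 0.013]
60 [0.01  0.012 0.013]
70 [0.011 0.012 0.013]
80 [0.012 0.035 0.06 ]
90 [0.064 0.07  0.076]
100 [0.08  0.086 0.093]
110 [0.095 0.102 0.109]
120 [0.108 0.118 0.127]
130 [0.009 0.142 0.145]
140 [0.001 0.003 0.143]
```

View pics/s1.png

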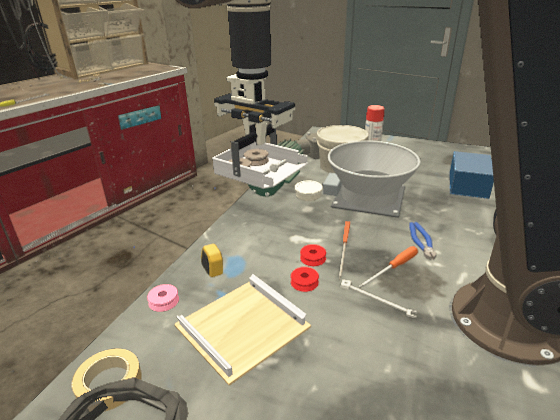

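apply_moves --targets '[{"dp":[-0.001,-0.005,0],"yaw":0},{"dp":[-0.004,-0.015,0],"yaw":0},{"dp":[-0.008,-0.03,0],"yaw":0},{"dp":[-0.013,-0.05,0],"yaw":0},{"dp":[-0.02,-0.073,0],"yaw":0},{"dp":[-0.026,-0.096,0],"yaw":0},{"dp":[-0.032,-0.12,0],"yaw":0},{"dp":[-0.039,-0.144,0],"yaw":0},{"dp":[-0.045,-0.168,0],"yaw":0},{"dp":[-0.052,-0.192,0],"yaw":0},{"dp":[-0.058,-0.216,0],"yaw":0},{"dp":[-0.065,-0.24,0],"yaw":0},{"dp":[-0.071,-0.264,0],"yaw":0},{"dp":[-0.077,-0.288,0],"yaw":0},{"dp":[-0.083,-0.31,0],"yaw":0},{"dp":[-0.088,-0.328,0],"yaw":0},{"dp":[-0.092,-0.342,0],"yaw":0},{"dp":[-0.095,-0.352,0],"yaw":0},{"dp":[-0.096,-0.357,0],"yaw":0},{"dp":[-0.096,-0.357,0],"yaw":0}]'

```text
time_s: 7.03
tcp_pos: [0.56, -0.3359, 0.2904]
eef_rot: [180.0, 0.0, -89.2]
contact_force: [-0.4, -1.0, -6.6]
gripper_width: 0.0159
gripper_force: 29.9
```

apply_moves --targets '[{"dp":[0,0,-0.01],"yaw":0},{"dp":[0,0,-0.02],"yaw":0},{"dp":[0,0,-0.03],"yaw":0},{"dp":[0,0,-0.038],"yaw":0},{"dp":[0,0,-0.042],"yaw":0},{"dp":[0,0,-0.045],"yaw":0},{"dp":[0,0,-0.045],"yaw":0},{"dp":[0,0,-0.045],"yaw":0}]' --squeeze 20

```text
time_s: 7.7
tcp_pos: [0.5607, -0.3348, 0.2457]
eef_rot: [-180.0, -0.0, -89.1]
contact_force: [0.1, 0.2, -6.2]
gripper_width: 0.0156
gripper_force: 19.9
```

apply_moves --targets '[{"dp":[0,0,-0.005],"yaw":0},{"dp":[0,0,-0.01],"yaw":0},{"dp":[-0.006,0,-0.015],"yaw":0},{"dp":[-0.01,0,-0.018],"yaw":0},{"dp":[-0.013,0,-0.021],"yaw":0},{"dp":[-0.013,0,-0.021],"yaw":0}]'

```text
time_s: 8.2
tcp_pos: [0.548, -0.3355, 0.2281]
eef_rot: [-179.7, -0.2, -89.1]
contact_force: [-3.5, 4.2, 11.8]
gripper_width: 0.0179
gripper_force: 20.0
```

```bash
python3 -c "
from h import *
c,st=snap('side','s2'); print(st['tcp_pos'],st['moment'],st['contact_force'],st['gripper_width'])
im=cv2.resize(c['image'][60:230,200:430],(690,510)); cv2.imwrite('pics/s2c.png',im[:,:,::-1])"
```

```text
[ 0.54799308 -0.33548766  0.22808928] [ 1.72110216  0.9713498  -0.00874468] [-3.52445641  4.22115469 11.75066209] 0.017943548509565463
```

View pics/s2c.png

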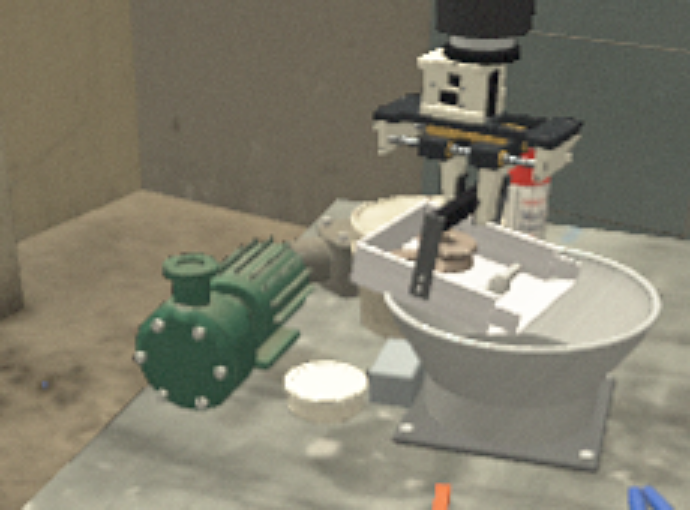

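apply_moves --targets '[{"dp":[-0.006,0,-0.001],"yaw":0},{"dp":[-0.012,0,-0.003],"yaw":0},{"dp":[-0.018,0,-0.005],"yaw":0},{"dp":[-0.022,0,-0.009],"yaw":0},{"dp":[-0.026,0,-0.013],"yaw":0},{"dp":[-0.028,0,-0.016],"yaw":0},{"dp":[-0.028,0,-0.016],"yaw":0}]'

```text
time_s: 8.83
tcp_pos: [0.5176, -0.3352, 0.2081]
eef_rot: [179.9, 0.0, -89.2]
contact_force: [-4.0, -1.4, 5.8]
gripper_width: 0.0216
gripper_force: 20.0
```

```bash
python3 -c "
from h import *
c,st=snap('side','s3'); print(st['tcp_pos'],st['moment'],st['contact_force'],st['gripper_width'])
im=cv2.resize(c['image'][100:210,260:430],(680,440)); cv2.imwrite('pics/s3c.png',im[:,:,::-1])"
```

```text
[ 0.51759893 -0.33522961  0.20811476] [-0.37266489  1.01242151  0.01108653] [-4.00627865 -1.41436501  5.80998242] 0.021586397482872614
```

View pics/s3c.png

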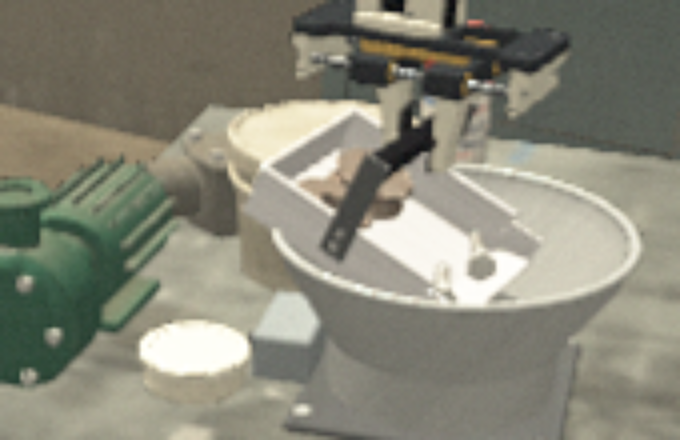

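apply_moves --targets '[{"dp":[-0.003,0,-0.004],"yaw":0},{"dp":[-0.006,0,-0.009],"yaw":0},{"dp":[-0.008,0,-0.014],"yaw":0},{"dp":[-0.01,0,-0.019],"yaw":0},{"dp":[-0.012,0,-0.024],"yaw":0},{"dp":[-0.013,0,-0.028],"yaw":0},{"dp":[-0.014,0,-0.032],"yaw":0},{"dp":[-0.014,0,-0.032],"yaw":0},{"dp":[-0.014,0,-0.032],"yaw":0}]'

```text
time_s: 9.63
tcp_pos: [0.5, -0.3354, 0.1749]
eef_rot: [179.4, 0.1, -89.2]
contact_force: [-14.0, -5.5, 4.6]
gripper_width: 0.0245
gripper_force: 20.0
```

```bash
python3 -c "
from h import *
c,st=snap('side','s4'); print(st['tcp_pos'],st['moment'],st['contact_force'],st['gripper_width'])
im=cv2.resize(c['image'][100:210,260:430],(480,310))
c,st=snap('top','t4'); im2=cv2.resize(c['image'][150:310,340:500],(310,310))
cv2.imwrite('pics/s4c.png',np.hstack([im,im2])[:,:,::-1])"
```

```text
[ 0.5000236  -0.33543863  0.17491517] [-1.93514285  4.77766446  0.14301067] [-14.04871174  -5.53971714   4.57170934] 0.024479654730124166
```

View pics/s4c.png

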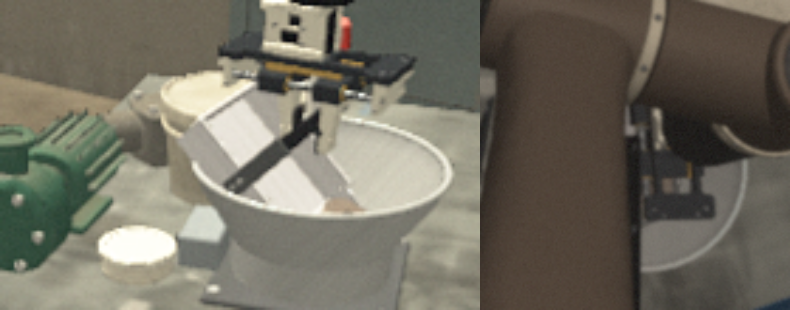

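apply_moves --targets '[{"dp":[0.004,0,0.004],"yaw":0},{"dp":[0.008,0,0.009],"yaw":0},{"dp":[0.011,0,0.013],"yaw":0},{"dp":[0.013,0,0.016],"yaw":0},{"dp":[0.008,0,0.012],"yaw":0},{"dp":[0.013,0,0.016],"yaw":0},{"dp":[0.008,0,0.012],"yaw":0},{"dp":[0.013,0,0.016],"yaw":0},{"dp":[0.006,0,0.012],"yaw":0},{"dp":[0.006,0,0.012],"yaw":0}]'

```text
time_s: 10.57
tcp_pos: [0.506, -0.3356, 0.1876]
eef_rot: [179.5, 0.0, -89.2]
contact_force: [-14.0, -3.5, 9.9]
gripper_width: 0.0239
gripper_force: 20.0
```

```bash
python3 -c "
from h import *
c,st=snap('side','s5'); print(st['tcp_pos'],st['moment'],st['contact_force'],st['gripper_width'])
im=cv2.resize(c['image'][100:210,260:430],(480,310))
c,st=snap('wrist','w5'); im2=cv2.resize(c['image'],(413,310))[:,:310]
cv2.imwrite('pics/s5c.png',np.hstack([im,im2])[:,:,::-1])"
```

```text
[ 0.50597901 -0.33561909  0.18757893] [-1.4202551   5.24094716  0.0371217 ] [-13.96238363  -3.52661437   9.93557615] 0.02392949643126367
```

View pics/s5c.png

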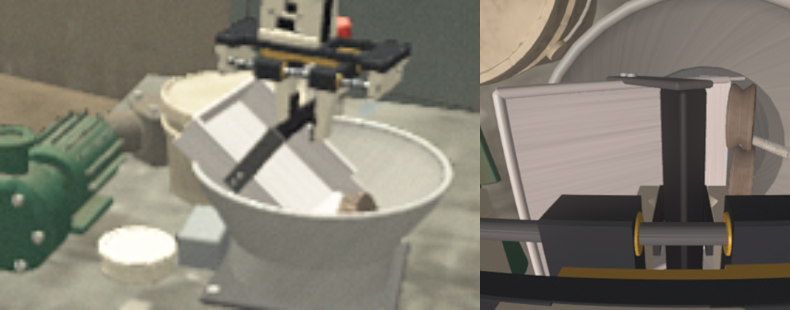

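The side and wrist views show the tray at about 50°. The tray floor is empty and both pulleys are standing off the lip tip. I'll back the lip out along the slope so they drop.

apply_moves --targets '[{"dp":[0.005,0,0.005],"yaw":0},{"dp":[0.011,0,0.011],"yaw":0},{"dp":[0.017,0,0.017],"yaw":0},{"dp":[0.022,0,0.022],"yaw":0},{"dp":[0.027,0,0.028],"yaw":0},{"dp":[0.03,0,0.034],"yaw":0},{"dp":[0.032,0,0.04],"yaw":0},{"dp":[0.032,0,0.04],"yaw":0}]' --squeeze 35

```text
time_s: 11.33
tcp_pos: [0.5438, -0.335, 0.2293]
eef_rot: [-180.0, -0.0, -89.1]
contact_force: [-5.3, 0.1, 7.4]
gripper_width: 0.0161
gripper_force: 35.0
```

```bash
cat > look.py <<'E'
from h import *
import sys
# points seen inside the hopper or tray region, in world coordinates, brown/dark-grey part pixels
for n in ('side','wrist','top'):
    c,st=snap(n,n+sys.argv[1]); hsv=cv2.cvtColor(c['image'],cv2.COLOR_RGB2HSV)
    P=[];Q=[]
    for v in range(1,419,2):
        for u in range(1,559,2):
            if c['range_z'][v,u]<=0: continue
            p=world(c,u,v,None,st)
            if np.hypot(p[0]-.4835,p[1]+.3347)<.125 and p[2]<.13: P.append((u,v,*p,*c['image'][v,u]))
    P=np.array(P)
    print(n,len(P))
    if len(P):
        b=(P[:,5]-P[:,7]>18)   # pulley/bolt tint: red above blue
        print(' tinted',b.sum(), np.round(P[b][:,2:5].min(0),3) if b.any() else '', np.round(P[b][:,2:5].max(0),3) if b.any() else '', np.round(np.median(P[b][:,:5],0),3) if b.any() else '')
print(st['tcp_pos'],st['moment'],st['contact_force'],st['gripper_width'])
E
python3 look.py 6
```

```text
side 754
 tinted 169 [ 0.36  -0.454  0.   ] [ 0.584 -0.211  0.121] [ 3.95e+02  1.67e+02  4.42e-01 -4.22e-01  8.30e-02]
wrist 7010
 tinted 22 [ 0.393 -0.409  0.021] [ 0.516 -0.333  0.069] [ 3.23e+02  1.05e+02  5.03e-01 -4.08e-01  4.00e-02]
top 237
 tinted 0   
[ 0.54349514 -0.33506381  0.22908453] [0.12018741 0.97290893 0.00769386] [-2.27219472  0.99535017  7.72382316] 0.016066409826880762
```

apply_moves --targets '[{"dp":[0,0,0.01],"yaw":0},{"dp":[0,0,0.025],"yaw":0},{"dp":[0,0,0.045],"yaw":0},{"dp":[0,0,0.065],"yaw":0},{"dp":[0,0,0.08],"yaw":0},{"dp":[0,0.02,0.08],"yaw":0},{"dp":[0,0.05,0.08],"yaw":0},{"dp":[0,0.08,0.08],"yaw":0},{"dp":[0,0.11,0.08],"yaw":0},{"dp":[0,0.14,0.08],"yaw":0},{"dp":[0,0.17,0.08],"yaw":0},{"dp":[0,0.2,0.08],"yaw":0},{"dp":[0,0.23,0.08],"yaw":0},{"dp":[0,0.26,0.08],"yaw":0},{"dp":[0,0.28,0.08],"yaw":0},{"dp":[0,0.29,0.08],"yaw":0},{"dp":[0,0.29,0.08],"yaw":0},{"dp":[0,0.29,0.08],"yaw":0},{"dp":[0,0.29,0.08],"yaw":0}]'

```text
time_s: 13.07
tcp_pos: [0.5433, -0.0453, 0.3082]
eef_rot: [179.9, -0.0, -89.1]
contact_force: [0.1, 0.2, -2.9]
gripper_width: 0.0158
gripper_force: 35.0
```

```bash
python3 -c "
from h import *
c,st=snap('top','t7'); print(st['tcp_pos'],st['moment'],st['contact_force'],st['gripper_width'])
a=cv2.resize(c['image'][170:300,355:490],(405,390))
c,st=snap('wrist','w7'); a2=cv2.resize(c['image'][:300],(390,209))
d,_=snap('side','s7'); a3=cv2.resize(d['image'][60:230,200:430],(390,181+0))
cv2.imwrite('pics/t7c.png',np.hstack([a,np.vstack([a2,a3])])[:,:,::-1])"
```

```text
[ 0.54332922 -0.04528127  0.30818702] [0.00403331 0.07830961 0.06479961] [ 0.12850815  0.19896515 -2.9029093 ] 0.015839795069086376
```

View pics/t7c.png

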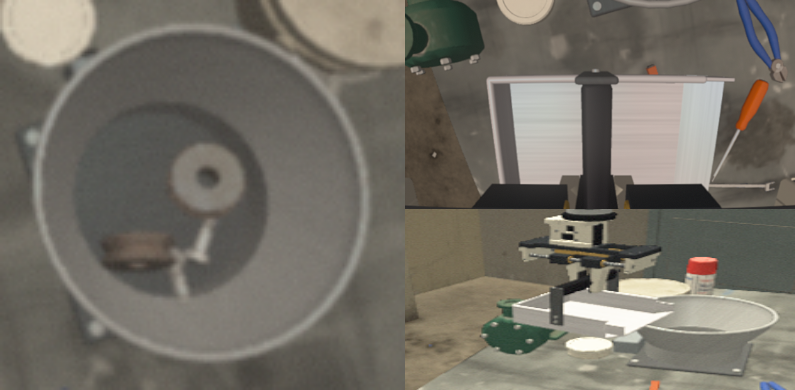

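All four parts are in the hopper: the pulleys are at about (207,180) and (138,250) in the left panel, with the bolts beside them. The tray is empty, weighs 2.9 N and hangs level. Next I'll get the rails from the range data.

```bash
cat > rails.py <<'E'
from h import *
def rails(c,st=None):
    P=[]
    for v in range(190,305):
        for u in range(105,230):
            p=world(c,u,v,None,st)
            if c['range_z'][v,u]>0 and .021<p[2]<.04: P.append(p)
    P=np.array(P); th=np.radians(-13); n=np.array([-np.sin(th),np.cos(th)]); ctr=np.array([.46,.338])
    off=(P[:,:2]-ctr)@n; out=[]
    for s in (1,-1):
        Q=P[(np.abs(off*s-.09)<.025)][:,:2].astype(np.float32)
        vx,vy,x0,y0=cv2.fitLine(Q,cv2.DIST_HUBER,0,.001,.001).ravel(); d=np.array([vx,vy])*np.sign(vx)
        t=(Q-[x0,y0])@d; w=(Q-[x0,y0])@np.array([-d[1],d[0]])
        lo,hi=np.percentile(t,[1,99]); m=np.array([x0,y0])+d*(lo+hi)/2
        print(len(Q),'yaw',np.degrees(np.arctan2(d[1],d[0])),'mid',m,'len',hi-lo,'width',np.percentile(w,[5,95])); out.append(m)
    print('centre',np.mean(out,0),'gap',np.linalg.norm(out[0]-out[1]),'perp yaw',np.degrees(np.arctan2(*(out[0]-out[1])[::-1]))-90)
rails(load('top0')[0])
E
python3 rails.py
```

```text
433 yaw -13.360495 mid [0.47985488 0.42661653] len 0.17669258803129195 width [-0.00583394  0.00717853]
297 yaw -12.74486 mid [0.48256537 0.2347625 ] len 0.26552257895469666 width [-0.00579561  0.00671184]
centre [0.48121012 0.33068951] gap 0.1918731771006034 perp yaw 0.8094123418667181
```

apply_moves --targets '[{"dp":[-0.002,0.01,0],"yaw":-0.5},{"dp":[-0.007,0.03,0],"yaw":-1.2},{"dp":[-0.012,0.055,0],"yaw":-2},{"dp":[-0.018,0.082,0],"yaw":-3},{"dp":[-0.024,0.11,0],"yaw":-4},{"dp":[-0.031,0.14,0],"yaw":-5.2},{"dp":[-0.038,0.17,0],"yaw":-6.3},{"dp":[-0.044,0.2,0],"yaw":-7.4},{"dp":[-0.051,0.23,0],"yaw":-8.5},{"dp":[-0.057,0.26,0],"yaw":-9.6},{"dp":[-0.064,0.29,0],"yaw":-10.7},{"dp":[-0.07,0.32,0],"yaw":-11.8},{"dp":[-0.076,0.345,0],"yaw":-12.7},{"dp":[-0.08,0.363,0],"yaw":-13.4},{"dp":[-0.083,0.375,0],"yaw":-13.8},{"dp":[-0.084,0.381,0],"yaw":-14},{"dp":[-0.084,0.381,0],"yaw":-14},{"dp":[-0.084,0.381,0],"yaw":-14},{"dp":[-0.084,0.381,0],"yaw":-14}]'

```text
time_s: 14.8
tcp_pos: [0.4598, 0.3351, 0.3086]
eef_rot: [-180.0, -0.0, -103.2]
contact_force: [0.2, -0.8, -2.2]
gripper_width: 0.0162
gripper_force: 35.0
```

apply_moves --targets '[{"dp":[0,0,-0.02],"yaw":0},{"dp":[0,0,-0.045],"yaw":0},{"dp":[0,0,-0.07],"yaw":0},{"dp":[0,0,-0.095],"yaw":0},{"dp":[0,0,-0.115],"yaw":0},{"dp":[0,0,-0.13],"yaw":0},{"dp":[0,0,-0.14],"yaw":0},{"dp":[0,0,-0.145],"yaw":0},{"dp":[0,0,-0.145],"yaw":0},{"dp":[0,0,-0.145],"yaw":0}]'

```text
time_s: 15.63
tcp_pos: [0.46, 0.3362, 0.1643]
eef_rot: [-180.0, 0.0, -103.1]
contact_force: [-0.1, -0.3, -2.0]
gripper_width: 0.0156
gripper_force: 35.0
```

```bash
cat > chk.py <<'E'
from h import *
import sys
st=get_state(); print(st['tcp_pos'],st['eef_rot'],st['contact_force'],st['gripper_width'])
th=np.radians(-13.1); d=np.array([np.cos(th),np.sin(th)]); n=np.array([-d[1],d[0]]); C=np.array([.4591,.3359])
for k in ('side','top','wrist'):
    c,st=snap(k,k+sys.argv[1]); P=[]
    for v in range(1,419,1):
        for u in range(1,559,1):
            if c['range_z'][v,u]<=0: continue
            p=world(c,u,v,None,st)
            if np.hypot(*(p[:2]-C))<.14: P.append(((p[:2]-C)@d,(p[:2]-C)@n,p[2]))
    P=np.array(P); print(k,len(P))
    for lo,hi in ((.022,.036),(.045,.056),(.057,.066),(.06,.085),(.085,.12)):
        m=(P[:,2]>lo)&(P[:,2]<hi)&(np.abs(P[:,0])<.07)
        h,e=np.histogram(P[m,1],np.arange(-.12,.122,.004)); print(lo,hi,[(int(round(1000*a)),int(b)) for a,b in zip(e,h) if b>8])
E
python3 chk.py 8
```

```text
[0.45997998 0.33615834 0.16430897] [-1.79966268e+02  3.73785170e-02 -1.03138405e+02] [-0.08578968 -0.25729953 -1.97465541] 0.015636599026787164
side 23419
0.022 0.036 [(88, 54), (92, 101), (96, 124), (100, 72)]
0.045 0.056 []
0.057 0.066 []
0.06 0.085 [(-72, 152), (-68, 75), (-64, 68), (-60, 77), (-56, 69), (-52, 77), (-48, 76), (-44, 74), (-40, 74), (-36, 82), (-32, 96), (-28, 93), (-24, 92), (-20, 90), (-16, 98), (-12, 95), (-8, 93), (-4, 103), (0, 94), (4, 97), (8, 103), (12, 95), (16, 108), (20, 103), (24, 99), (28, 105), (32, 104), (36, 101), (40, 104), (44, 93), (48, 94), (52, 91), (56, 48), (60, 16), (80, 170)]
0.085 0.12 [(-76, 34), (-72, 358), (76, 29), (80, 412), (84, 75)]
top 18272
0.022 0.036 [(-100, 74), (-96, 65), (-92, 64), (-88, 19)]
0.045 0.056 []
0.057 0.066 []
0.06 0.085 [(-76, 41), (-64, 9), (-60, 52), (-56, 70), (-52, 68), (-48, 67), (-44, 68), (-40, 69), (-36, 72), (-32, 68), (-28, 75), (-24, 67), (-20, 69), (-16, 71), (-12, 68), (-8, 72), (-4, 67), (0, 77), (4, 41), (8, 23), (12, 20), (24, 11), (28, 16), (44, 10), (48, 12), (52, 12), (56, 11), (60, 13), (64, 13), (68, 15), (72, 10), (76, 13)]
0.085 0.12 [(-80, 50), (-76, 168), (-72, 32)]
wrist 144083
0.022 0.036 [(-100, 1041), (-96, 1147), (-92, 1101), (-88, 400)]
0.045 0.056 []
0.057 0.066 []
0.06 0.085 [(-76, 171), (-68, 774), (-64, 1126), (-60, 1166), (-56, 1072), (-52, 1112), (-48, 1134), (-44, 1041), (-40, 1030), (-36, 1030), (-32, 1024), (-28, 1006), (-24, 1011), (-20, 1000), (-16, 963), (-12, 929), (-8, 947), (-4, 920), (0, 881), (4, 910), (8, 864), (12, 861), (16, 858), (20, 810), (24, 502), (28, 490), (32, 174)]
0.085 0.12 [(-80, 105), (-76, 1336), (-72, 929), (76, 349), (80, 91)]
```

apply_moves --targets '[{"dp":[0,0,-0.01],"yaw":0},{"dp":[0,0,-0.02],"yaw":0},{"dp":[0,0,-0.03],"yaw":0},{"dp":[0,0,-0.038],"yaw":0},{"dp":[0,0,-0.044],"yaw":0},{"dp":[0,0,-0.049],"yaw":0},{"dp":[0,0,-0.053],"yaw":0},{"dp":[0,0,-0.056],"yaw":0},{"dp":[0,0,-0.058],"yaw":0},{"dp":[0,0,-0.058],"yaw":0}]'

```text
time_s: 16.62
tcp_pos: [0.4594, 0.3361, 0.1052]
eef_rot: [180.0, -0.0, -103.1]
contact_force: [0.1, -1.2, -3.0]
gripper_width: 0.0159
gripper_force: 35.0
```

apply_moves --targets '[{"dp":[0,0,-0.002],"yaw":0},{"dp":[0,0,-0.003],"yaw":0},{"dp":[0,0,-0.003],"yaw":0},{"dp":[0,0,-0.003],"yaw":0}]' --squeeze 10

```text
time_s: 16.95
tcp_pos: [0.4595, 0.3362, 0.1027]
eef_rot: [-180.0, 0.0, -103.1]
contact_force: [-0.3, 0.2, -2.7]
gripper_width: 0.0164
gripper_force: 10.0
```

apply_moves --targets '[{"dp":[0,0,-0.002],"yaw":0},{"dp":[0,0,-0.004],"yaw":0},{"dp":[0,0,-0.004],"yaw":0},{"dp":[0,0,-0.004],"yaw":0}]'

```text
time_s: 17.28
tcp_pos: [0.4597, 0.3365, 0.0992]
eef_rot: [-180.0, 0.0, -103.1]
contact_force: [-2.9, 0.1, 5.3]
gripper_width: 0.0158
gripper_force: 10.0
```

```bash
cat > chk2.py <<'E'
from h import *
import sys
st=get_state(); print(st['tcp_pos'],st['contact_force'],st['gripper_width'])
th=np.radians(-13.1); d=np.array([np.cos(th),np.sin(th)]); n=np.array([-d[1],d[0]]); C=np.array([.4591,.3359])
for k in ('side','wrist','top'):
    c,st=snap(k,k+sys.argv[1]); P=[]
    for v in range(1,419):
        for u in range(1,559):
            if c['range_z'][v,u]<=0: continue
            p=world(c,u,v,None,st)
            if np.hypot(*(p[:2]-C))<.14: P.append(((p[:2]-C)@d,(p[:2]-C)@n,p[2]))
    P=np.array(P); m=(P[:,2]<.02)&(P[:,2]>.004)&(np.abs(P[:,0])<.075)&(np.abs(P[:,1])<.068)
    if m.sum()>50:
        Q=P[m]; A=np.c_[Q[:,:2],np.ones(len(Q))]; s=np.linalg.lstsq(A,Q[:,2],rcond=None)[0]; print(k,'floor',m.sum(),'tilt x,y deg',np.degrees(s[:2]),'z',s[2])
    w=(P[:,2]>.04)&(P[:,2]<.056); 
    for a,nm in ((0,'x'),(1,'y')): print('  wall',nm,w.sum(),np.percentile(P[w,a],[1,10,90,99]).round(4) if w.any() else '')
    rr=(P[:,2]>.024)&(P[:,2]<.036)&(np.abs(P[:,1])>.083)&(np.abs(P[:,0])<.07); print('  rail y',np.round(np.percentile(P[rr,1],[2,50,98]),4) if rr.any() else '')
    lip=(P[:,0]<-.085); print('  min x lip', P[lip&(P[:,2]>.018)&(np.abs(P[:,1])<.06),0].min() if (lip&(P[:,2]>.018)&(np.abs(P[:,1])<.06)).any() else '')
E
python3 chk2.py 9
```

```text
[0.45971448 0.3364773  0.09921919] [-2.88997058  0.11398521  5.2524413 ] 0.01578988483259259
side floor 2872 tilt x,y deg [ 0.12175219 -0.03095938] z 0.010839729501770423
  wall x 721 [-0.105  -0.0795  0.0776  0.0807]
  wall y 721 [-0.0739 -0.0712  0.083   0.0857]
  rail y [-0.0986  0.093   0.1016]
  min x lip -0.13392394199298105
wrist floor 25856 tilt x,y deg [-0.00461657  0.04497249] z 0.010791191079941408
  wall x 5577 [-0.1011 -0.0641  0.0802  0.0825]
  wall y 5577 [-0.0772 -0.0743  0.0079  0.0805]
  rail y [-0.0996 -0.0935 -0.0872]
  min x lip -0.10865727237271083
top floor 1234 tilt x,y deg [0.1631694  0.09438034] z 0.012346784082667775
  wall x 239 [-0.0952 -0.0715  0.0805  0.0826]
  wall y 239 [-0.0776 -0.0755  0.0166  0.0821]
  rail y [-0.0994 -0.0929  0.1005]
  min x lip -0.13995166025613498
```

apply_moves --targets '[{"dp":[0,0,0.003],"yaw":0},{"dp":[0,0,0.003],"yaw":0},{"dp":[0,0,0.003],"yaw":0},{"dp":[0,0,0.003],"yaw":0},{"dp":[0,0,0.003],"yaw":0},{"dp":[0,0,0.003],"yaw":0},{"dp":[0,0,0.003],"yaw":0},{"dp":[0,0,0.003],"yaw":0}]' --grip -1

```text
time_s: 18.1
tcp_pos: [0.4595, 0.3361, 0.1015]
eef_rot: [180.0, -0.0, -103.1]
contact_force: [-0.0, -0.8, -0.6]
gripper_width: 0.0635
gripper_force: 0.0
```

apply_moves --targets '[{"dp":[0,0,0.01],"yaw":0},{"dp":[0,0,0.03],"yaw":0},{"dp":[0,0,0.06],"yaw":0},{"dp":[0,0,0.09],"yaw":0},{"dp":[0,0,0.12],"yaw":0},{"dp":[0,0,0.15],"yaw":0},{"dp":[0,0,0.15],"yaw":0},{"dp":[0,0,0.15],"yaw":0}]'

```text
time_s: 18.77
tcp_pos: [0.4601, 0.3368, 0.2545]
eef_rot: [-179.9, 0.3, -103.1]
contact_force: [-0.3, -0.5, -1.4]
gripper_width: 0.0876
gripper_force: 0.0
```

```bash
python3 chk2.py 10; python3 -c "
from h import *
c,_=load('top10'); t,_=load('t7')
d=np.abs(c['image'].astype(int)-t['image']).sum(2)[170:300,365:480]; print('hopper change',(d>90).sum())
"
```

```text
[0.46009544 0.33682108 0.25447329] [-0.26749421 -0.53244442 -1.37419962] 0.0876123943066068
side floor 3061 tilt x,y deg [ 0.30315073 -0.20549656] z 0.010932315171512386
  wall x 896 [-0.1037 -0.0758  0.0779  0.0806]
  wall y 896 [-0.0739 -0.0713  0.0828  0.0858]
  rail y [-0.0988  0.0926  0.1017]
  min x lip -0.11142182338228446
wrist floor 14498 tilt x,y deg [-0.00508991  0.12084946] z 0.010830594776707106
  wall x 3045 [-0.0992 -0.0678  0.0807  0.0827]
  wall y 3045 [-0.075  -0.0734  0.0804  0.0829]
  rail y [-0.0991 -0.0908  0.1006]
  min x lip -0.11012301861422172
top floor 2125 tilt x,y deg [-0.0129157  -0.18975387] z 0.0122055657048433
  wall x 328 [-0.0978 -0.0545  0.0809  0.0828]
  wall y 328 [-0.0776 -0.0749  0.0774  0.0795]
  rail y [-0.0995 -0.0937 -0.0873]
  min x lip -0.1398732579193662
hopper change 0
```

The tray is seated, flat and centred, nothing in the hopper has moved, and the gripper is clear. Handing in.

```bash
python3 -c "
from plant import r
print(r.close_job())"
```

```text
the job is handed in; nothing more can be done
None
```

I handed the job in, with no verdict returned: both pulleys and both bolts are in the hopper, and the empty tray sits flat and centred between the stand's rails with the gripper clear.

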